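# Turn the filter carousel to the red filter

### The arm

A 7-joint arm with a two-finger parallel gripper is mounted at the origin on the work surface. World frame = base frame: x ahead of the robot, y to its left, z up, the work surface at z = 0. Lengths are in mm, angles in degrees, forces in N, time in s.
With the tool pointing down it reaches from about 425 to 875 mm from the base axis. Payload 8.4 kg.
Tool frame: the origin (TCP) lies midway between the tips of the shut fingers; the grasp point (between the pads) lies 19 mm behind it; z points along the fingers, y is the direction in which the jaws open and shut (so a half turn about z gives the same grasp; the last joint's range is limited). The gripper opens to 85 mm and grips with 20 to 120 N. Pads are 22 mm wide; open, the fingers measure 114 mm over their backs; the gripper's body (76 mm by 85 mm) begins 54 mm behind the grasp point. The pads swing forward as they close: fully open they stand 13 mm farther back than shut.
Start: joints at [-69.569, 19.091, 2.286, 83.961, -0.768, 76.965, -3.352], TCP at [286.114, 583.61, 197.608] pointing down, gripper open.
Joint ranges: [-147.57, 147.57], [-21.85, 119.76], [-74.77, 79.35], [14.55, 137.4], [-85.83, 265.84], [4.83, 119.75], [-152.11, 152.11]. Speed limits (degrees/s): [127.2, 127.2, 159.86, 159.86, 180, 180, 180].

### API

Orientations are given as a 3x3 rotation matrix whose columns are the frame's x, y, z axes.
In Python, from rig import bot gives the robot as it stands.
- The arm moves only by the tool step_arm, never from a script. Its argument "series" is a list of rows, each a list of 3 entries, a list of its own where there are three numbers: the turn, a rotation vector about the world's x, y, z in degrees, then the shift along the world's x, y, z in mm, then the opening, from -1 (shut) to 1 (fully open). A call has 1 to 12 rows; each row is the pose to reach, as a shift and turn from the pose commanded when the call began; what a row does not reach only later rows make up. A row lasts 1/10 s, in which the tool goes at most 50 mm and 8.59 degrees, less where a joint would pass 70% of its speed; a pose out of reach is approached as far as the arm can. A call with a gripper value outside its range is refused whole. The fingers move at their own pace and stop on an object; the grip force is fixed at half the most. Time passes only in rows, so rows that repeat a pose let the fingers close. It gives the time, the measured TCP pose, the force and the opening at its end, in the units of the state.
- bot.sense(): the state, without advancing time (a new reading comes with each control period).
- bot.get_image(name): name is "scene" or "top" or "wrist"; returns a dict with "pixels" (400x640x3 uint8, red, green, blue), "vfov" (degrees; the focal length in pixels is half the picture's height over the tangent of half this angle, whatever the lens; pixels are square), "cx", "cy" (the principal point, pixels), "T" (4x4, takes a point from camera to world coordinates); the wrist camera has in their place "tool_from_camera" (4x4, takes a point from camera to tool coordinates, whose origin is the TCP and whose axes are the flange's). Camera axes: x right, y up, looking along -z (the intrinsics and any distortion apply to the point x, -y, -z); pixel columns grow to the right and rows downward; lengths in mm; the calibration is good to about 2 mm. A picture is of the moment at which its call begins: read the wrist's pose just before it. There is no depth.
- bot.close_job(): hands the job in, once; it reports no verdict.
Trained networks look in a picture, given as the dict that the camera call returned (one of the last four; its "shot" number tells which), for a name from the list of things; names that differ only in an ending like _2 or _b are one class to them, and where a whole thing is asked for, a point or a joint stands for the part that bears it (a point fixed in the world has none). Each returns a list of dicts, best first, with "p" (0 to 1); they miss things now and then, are a little off and sometimes report something else, mostly with a low value. They report only what shows in the picture. A call takes as long as a camera call.
- bot.search_frame(query, picture): "at" ([row, column] in pixels, amid what is visible of it).
- bot.masks_of(query, picture): "region" (400x640 bool, what is visible of it) and "at" ([row, column] in pixels, amid what is visible of it).
- bot.mark_of(query, picture): "at" ([row, column] in pixels: a listed point, or the origin of a listed thing).
The state is a dict: "clock": time; "joint_positions": joint angles; "qd": joint speeds; "joint_efforts": joint torques, N m; "position": TCP position; "eef_rot": TCP orientation; "force": force on the tool from outside, world axes, zero at the start; "torque": the same for the moment, N m; "opening": finger opening in mm.
Only numpy, scipy, OpenCV 4.12 (cv2) and the standard library are available. Lean on these libraries where they do the work, as an engineer would, in place of code of your own. Each camera call takes 0.05 s, during which the arm holds its last target.

### The job

Turn the filter carousel by gently pushing the studs or the rim of its disc with the fingertips until the red filter lines up with the yellow pointer at the front of the stand, then leave it standing still there. Only push: do not pinch anything on the carousel or whirl it round, do not touch the filters or their frames, and leave the lens mount, the brass post and the jar where they are.

Things in the scene. Friction and masses are not known exactly. Their poses are not given: they have to be found in the camera images.
- stand: Steel stand of the filter carousel, bolted to the bench: 260 x 260 mm plate, 12 mm thick, with a 60 mm wide tongue sticking out at its front to 195 mm from the centre. Origin on the turning axis at bench height; its -x axis points to the front, where the yellow pointer is. Where it stands and how it is turned vary.
- pointer_tip (a point): Tip of the flat yellow arrow head (38 mm long, 34 mm wide at its outer end, nothing stands up from it) on the stand's tongue, pointing inwards at the disc: 145 mm from the turning axis, 16 mm above the bench, just outside and below the disc's edge.
- front_spot (a point): The point in the air 60 mm from the turning axis, straight in from the yellow pointer, 70.5 mm above the bench: where the centre of the red filter belongs.
- carousel: Turning aluminium disc, 270 mm diameter, top face 42 mm above the bench. Origin on the turning axis at its underside, 30 mm above the bench; z up; its -x axis points to the red filter. Turns endlessly both ways about z. 1 to 1.5 N at a stud turns it; drag stops it almost at once when the push ends. Radial lines out to the rim: a broad red one at the red filter, thin black ones at the others.
- stud (a point): Middle height of one of five equal black upright push studs fixed near the disc's rim, 122 mm from the axis, midway between the filters: 14 mm diameter, 40 mm tall, from 42 to 82 mm above the bench. This one is 36 degrees anticlockwise (seen from above) from the red filter, the others every 72 degrees. The hub at the disc's centre rises to 80 mm above the bench.
- red_filter (a point): Centre of the red glass filter in its red frame, fixed on the disc 60 mm from the turning axis and 70.5 mm above the bench.
- red_holder: Filter holder fixed on the disc: upright round frame, 40 mm diameter, 10 mm thick, facing outwards, on a 26 x 14 mm foot; red frame, red glass (the marked one; also listed as point red_filter). Origin at its foot on the disc, 60 mm from the axis and 42 mm above the bench, 0 degrees round from the red filter (+ is anticlockwise seen from above); its x axis points outwards; top 91 mm above the bench. Not to be touched.
- green_holder: Filter holder fixed on the disc: upright round frame, 40 mm diameter, 10 mm thick, facing outwards, on a 26 x 14 mm foot; black frame, green glass. Origin at its foot on the disc, 60 mm from the axis and 42 mm above the bench, +72 degrees round from the red filter (+ is anticlockwise seen from above); its x axis points outwards; top 91 mm above the bench. Not to be touched.
- blue_holder: Filter holder fixed on the disc: upright round frame, 40 mm diameter, 10 mm thick, facing outwards, on a 26 x 14 mm foot; black frame, blue glass. Origin at its foot on the disc, 60 mm from the axis and 42 mm above the bench, +144 degrees round from the red filter (+ is anticlockwise seen from above); its x axis points outwards; top 91 mm above the bench. Not to be touched.
- clear_holder: Filter holder fixed on the disc: upright round frame, 40 mm diameter, 10 mm thick, facing outwards, on a 26 x 14 mm foot; black frame, clear glass. Origin at its foot on the disc, 60 mm from the axis and 42 mm above the bench, -144 degrees round from the red filter (+ is anticlockwise seen from above); its x axis points outwards; top 91 mm above the bench. Not to be touched.
- grey_holder: Filter holder fixed on the disc: upright round frame, 40 mm diameter, 10 mm thick, facing outwards, on a 26 x 14 mm foot; black frame, dark grey glass. Origin at its foot on the disc, 60 mm from the axis and 42 mm above the bench, -72 degrees round from the red filter (+ is anticlockwise seen from above); its x axis points outwards; top 91 mm above the bench. Not to be touched.
- lens_mount: Loose lens in a black ring (48 mm diameter) on a steel post and black 52 mm round foot, 90 mm tall. Origin under its foot. Bystander.
- brass_post: Loose brass pedestal post, 44 mm foot, 26 mm shaft, 62 mm tall. Origin under its foot. Bystander.
- jar: Loose white jar with a blue cap, 54 mm diameter, 60 mm tall. Origin under its base. Bystander.

How it is judged:
By the outcome, as a careful person would: the job done as asked, in the order asked, and still so for the second after the job is handed in, with the robot touching nothing.
It also fails if it takes over 64 s, if anything falls off the work surface, if the arm or the gripper's body presses on something with over 40 N, if the wrist force passes 120 N, or if a joint passes its speed limit or range.

## Working session

There is one attempt and no reset: what is moved stays moved. The work goes in short steps, Python scripts to look and compute and a tool call to move; the robot and the scene stay as the last step left them, time stands still between calls to the robot, and variables do not carry over. Pictures are saved under pics/ and viewed, and the job is handed in when it is done.

Besides the shell and the picture viewer there is one more tool, called after "Request:" by a JSON object that holds its "name" and its "arguments", one argument or row to a line. step_arm: Moves the arm, as the interface text tells. Its arguments: {"type":"object","properties":{"series":{"type":"array","items":{"type":"array"}}},"required":["series"]}

```bash
ls; mkdir -p pics
python3 - <<'E'
from rig import bot
import cv2,numpy as np
s=bot.sense(); print(s)
for n in ["scene","top"]:
    p=bot.get_image(n); cv2.imwrite(f"pics/{n}0.png",p["pixels"][:,:,::-1]); print(n,{k:v for k,v in p.items() if k!="pixels"})
    for q in ["stand","pointer_tip","carousel","stud","red_filter","front_spot","lens_mount","brass_post","jar"]:
        print(q,[(np.round(r["at"],1),round(r["p"],2)) for r in bot.mark_of(q,p)[:5]])
E
```

```text
pics
{'clock': 0.0, 'joint_positions': array([-69.56988327,  19.13481388,   2.28459501,  84.01230077,
        -0.76899402,  76.96457524,  -3.35149227]), 'qd': array([ 0.06944649,  0.00909072, -0.0394666 ,  0.05462956, -0.01658523,
        0.11257259,  0.05449907]), 'joint_efforts': array([ 7.79602506e-04, -6.58581877e+01,  1.36588845e+00, -4.05542493e+01,
        1.68914610e-02,  1.29221618e-02,  1.18213364e-05]), 'position': array([285.89557654, 583.17195311, 196.67622554]), 'eef_rot': array([[-8.97913763e-01,  4.40170929e-01, -6.54333637e-04],
       [ 4.40171405e-01,  8.97912428e-01, -1.55088333e-03],
       [-9.51194492e-05, -1.68057844e-03, -9.99998583e-01]]), 'force': array([ 0.27361092,  0.20928722, -0.19815699]), 'torque': array([-0.04615261, -0.00400588, -0.02113004]), 'opening': 85.50052631976612}
scene {'vfov': 54.92127199940201, 'cx': 323.4603532459746, 'cy': 202.22122409599498, 'T': array([[ 1.27404283e-01, -7.44730079e-01,  6.55091793e-01,
         1.11789922e+03],
       [ 9.91807223e-01,  1.01853257e-01, -7.70995821e-02,
        -8.41304427e+01],
       [-9.30485517e-
[... 914 characters left out ...]
       [-6.11719309e-03,  1.99635531e-01,  9.79851129e-01,
         9.60094752e+02],
       [ 0.00000000e+00,  0.00000000e+00,  0.00000000e+00,
         1.00000000e+00]]), 'shot': 2}
stand [(array([203.2, 308.6]), 0.8)]
pointer_tip [(array([250.9, 320.5]), 0.94)]
carousel [(array([195.2, 307.6]), 0.6)]
stud [(array([238.1, 304.7]), 0.66)]
red_filter [(array([151.6, 455.7]), 0.68), (array([209.9, 289.9]), 0.6)]
front_spot [(array([217.3, 312.8]), 0.92), (array([217.6, 319.5]), 0.4), (array([175.2, 310.6]), 0.3)]
lens_mount [(array([196. , 305.8]), 0.73), (array([218.6, 176.9]), 0.61)]
brass_post [(array([156. , 455.8]), 0.54), (array([176.9, 308.7]), 0.51)]
jar [(array([206.6, 449. ]), 0.66)]
```

View pics/top0.png

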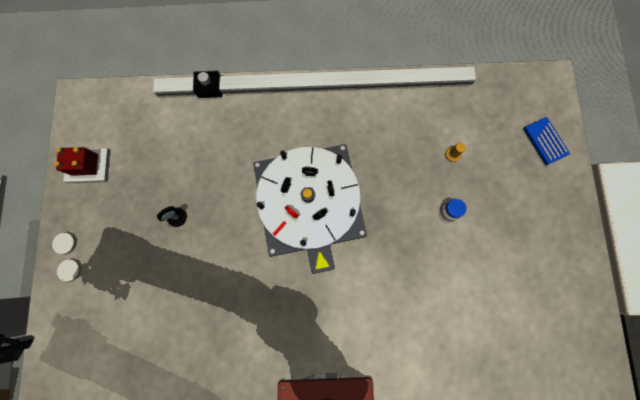

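View pics/scene0.png

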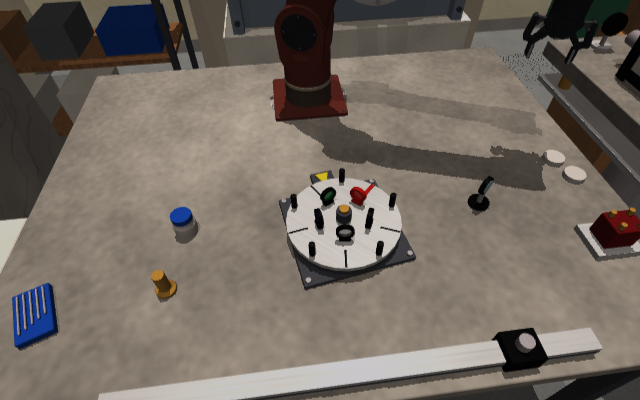

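```bash
cat > h.py <<'E'
import numpy as np,cv2
from rig import bot
def cam(p):
    f=200/np.tan(np.radians(p["vfov"]/2)); return f,p["cx"],p["cy"],np.array(p["T"])
def toplane(p,rc,z):
    f,cx,cy,T=cam(p); rc=np.atleast_2d(np.asarray(rc,float))
    d=np.c_[(rc[:,1]-cx)/f,-(rc[:,0]-cy)/f,-np.ones(len(rc))]@T[:3,:3].T
    o=T[:3,3]; return (o+d*((z-o[2])/d[:,2])[:,None])[:,:2]
def proj(p,X):
    f,cx,cy,T=cam(p); X=np.atleast_2d(X); c=(X-T[:3,3])@T[:3,:3]
    return np.c_[cy-f*c[:,1]/-c[:,2], cx+f*c[:,0]/-c[:,2]]
def rect(p,C,z,R=220,s=0.75):
    """rectified overhead view of plane z: output 2R*s.. px; up=+x, left=+y"""
    n=int(2*R/s); j,i=np.meshgrid(np.arange(n),np.arange(n))
    X=np.stack([C[0]+R-i*s, C[1]+R-j*s, np.full(i.shape,z)],-1).reshape(-1,3)
    q=proj(p,X).reshape(n,n,2).astype(np.float32)
    return cv2.remap(p["pixels"],q[...,1].copy(),q[...,0].copy(),cv2.INTER_LINEAR)
def measure(p,C=None,verbose=True):
    hsv=cv2.cvtColor(p["pixels"],cv2.COLOR_RGB2HSV)
    yl=(abs(hsv[...,0].astype(int)-29)<5)&(hsv[...,1]>180)&(hsv[...,2]>120)
    n,l,st,ce=cv2.connectedComponentsWithStats(yl.astype(np.uint8))
    k=1+np.argmax(st[1:,4]); yp=np.argwhere(l==k); Y=toplane(p,yp,16)
    rd=((hsv[...,0]<6)|(hsv[...,0]>174))&(hsv[...,1]>170)&(hsv[...,2]>100)
    R=toplane(p,np.argwhere(rd),42)
    return Y,R
E
python3 - <<'E'
from h import *
for n in ["top","scene"]:
    p=bot.get_image(n)
    im=p["pixels"].astype(int)
    # disc: bright, low saturation
    w=(im.min(2)>150)&((im.max(2)-im.min(2))<30)
    k,l,st,ce=cv2.connectedComponentsWithStats(w.astype(np.uint8))
    g=(195,300) if n=="top" else (250,330)
    for a in range(1,k):
        if st[a,4]>1500: print(n,st[a],ce[a])
    lab=[a for a in range(1,k) if st[a,4]>1500 and st[a][0]<g[1]<st[a][0]+st[a][2] and st[a][1]<g[0]<st[a][1]+st[a][3]][0]
    cs,_=cv2.findContours((l==lab).astype(np.uint8),cv2.RETR_EXTERNAL,cv2.CHAIN_APPROX_NONE)
    c=max(cs,key=len)[:,0,::-1]
    P=toplane(p,c,42); 
    from scipy.optimize import least_squares
    r=least_squares(lambda v:np.hypot(P[:,0]-v[0],P[:,1]-v[1])-v[2],[P[:,0].mean(),P[:,1].mean(),135],loss="soft_l1",f_scale=1.0)
    C=r.x[:2]; print(n,"C",r.x)
    Y,R=measure(p); y=Y.mean(0); d=y-C; print("pointer dir",np.degrees(np.arctan2(d[1],d[0])),np.hypot(*d),len(Y))
    d=R-C; rr=np.hypot(*d.T); m=(rr<140)&(rr>95); a=np.degrees(np.arctan2(d[m,1].mean(),d[m,0].mean())); print("red dir",a,m.sum())
    for q,z in [("lens_mount",0),("brass_post",0),("jar",0)]:
        print(q,[(toplane(p,x["at"],z).round(),round(x["p"],2)) for x in bot.mark_of(q,p)[:2]])
    cv2.imwrite(f"pics/rect_{n}.png",rect(p,C,42)[:,:,::-1])
E
```

```text
top [ 220   67  256   22 3319] [346.70262127  77.28412172]
top [ 256  147  104  102 6953] [308.16180066 197.48209406]
top [ 600  162   40  153 3786] [625.56497623 223.35050185]
top C [562.51356031  26.11538594 130.61862165]
pointer dir -170.7260304970096 168.69308909826063 126
red dir 136.4658125827149 38
lens_mount [(array([[527., 368.]]), 0.68)]
brass_post [(array([[ 675., -376.]]), 0.73), (array([[460.,  49.]]), 0.44)]
jar [(array([[ 527., -352.]]), 0.95)]
scene [ 286  178  116   90 5847] [343.47870703 224.7367881 ]
scene [  98  341  408   59 8413] [320.27041483 374.45120647]
scene C [574.15468066  31.88921493 117.03392804]
pointer dir -169.25666761397738 183.48864595280577 61
red dir 147.04979627343403 77
lens_mount [(array([[531., 379.]]), 0.81)]
brass_post [(array([[ 677., -369.]]), 0.73)]
jar [(array([[ 514., -350.]]), 0.73), (array([[549., -34.]]), 0.35)]
```

Run:
```python
import cv2,numpy as np
a=[cv2.resize(cv2.imread(f"pics/rect_{n}.png"),(400,400)) for n in("top","scene")]
for i in a:
    cv2.circle(i,(200,200),int(135/440*400),(255,0,255),1)
cv2.imwrite("pics/rect.png",np.hstack(a))
```

```text
(no output)
```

View pics/rect.png

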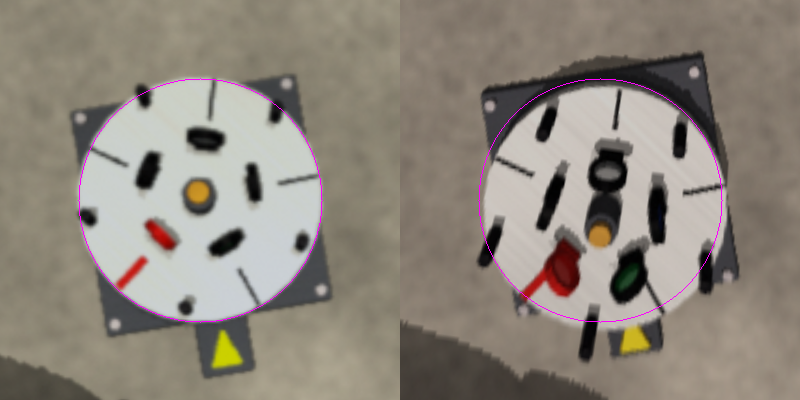

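Request:
{"name": "step_arm", "arguments": {
  "series": [
    [[0,0,4],[27,-40,0],-1],
    [[0,0,8],[54,-80,0],-1],
    [[0,0,12],[81,-120,0],-1],
    [[0,0,16],[109,-160,0],-1],
    [[0,0,16],[136,-200,0],-1],
    [[0,0,16],[163,-240,0],-1],
    [[0,0,16],[190,-280,0],-1],
    [[0,0,16],[217,-320,0],-1],
    [[0,0,16],[245,-360,0],-1],
    [[0,0,16],[272,-400,0],-1],
    [[0,0,16],[298,-437,0],-1],
    [[0,0,16],[298,-437,0],-1]
  ]
}}

```text
clock: 2.6
position: [587.2, 138.6, 197.8]
eef_rot: [[-0.983, 0.185, 0.002], [0.185, 0.983, -0.003], [-0.002, -0.003, -1.0]]
force: [0.7, -0.5, 0.3]
opening: 0.1
```

Run:
```python
from h import *
s=bot.sense(); print(s["clock"],s["position"],s["eef_rot"],s["force"],s["opening"],s["qd"])
p=bot.get_image("top"); cv2.imwrite("pics/t1.png",p["pixels"][:,:,::-1])
w=bot.get_image("wrist"); print({k:v for k,v in w.items() if k!="pixels"}); cv2.imwrite("pics/w1.png",w["pixels"][:,:,::-1])
```

```text
2.6 [587.24074331 138.64203664 197.82480902] [[-0.9826907   0.18524493  0.00181551]
 [ 0.18523854  0.98268832 -0.00321781]
 [-0.00238017 -0.00282581 -0.99999317]] [ 0.67390763 -0.50892185  0.30596007] 0.09317209046434154 [-3.11113288 -1.13797166 -4.54230361  1.30846376 -1.10207469  0.49266891
 -4.57953163]
{'vfov': 64.93285367962795, 'cx': 314.06533963751673, 'cy': 196.44931066076825, 'tool_from_camera': array([[ 1.07457551e-03,  9.62456779e-01,  2.71432854e-01,
         6.84746198e+01],
       [ 9.99999327e-01, -1.15318101e-03,  1.30095126e-04,
        -6.18327501e-03],
       [ 4.38222147e-04,  2.71432532e-01, -9.62457370e-01,
        -1.76035251e+02],
       [ 0.00000000e+00,  0.00000000e+00,  0.00000000e+00,
         1.00000000e+00]]), 'shot': 6}
```

View pics/t1.png

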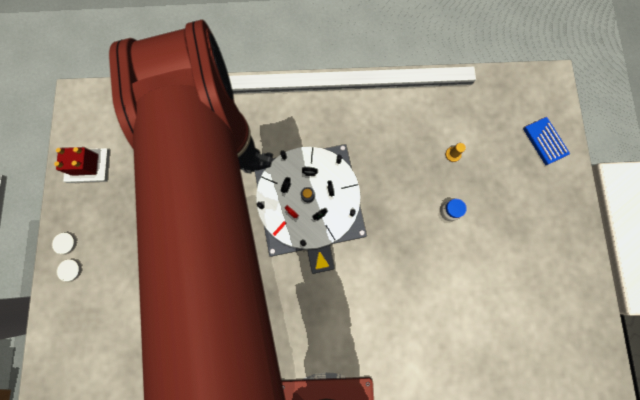

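View pics/w1.png

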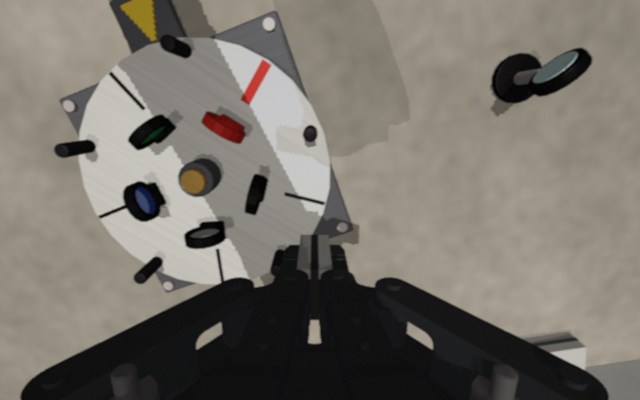

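```bash
cat >> h.py <<'E'
from scipy.optimize import least_squares
def wrist():
    s=bot.sense(); w=bot.get_image("wrist"); T=np.eye(4); T[:3,:3]=s["eef_rot"]; T[:3,3]=s["position"]
    w["T"]=T@np.array(w["tool_from_camera"]); return s,w
def redang(p,C):
    Y,R=measure(p); d=R-C; r=np.hypot(*d.T)
    m=(r<133)&(r>97); d=d[m]
    a=np.degrees(np.arctan2(d[:,1],d[:,0]))%360
    y=Y-C; pa=np.degrees(np.arctan2(y[:,1].mean(),y[:,0].mean()))%360
    return np.median(a),len(a),pa,np.hypot(*y.mean(0)),len(y)
E
python3 - <<'E'
from h import *
s,w=wrist(); print(s["clock"],s["position"],abs(s["qd"]).max())
C=np.array([562.5,26.1])
cv2.imwrite("pics/rw.png",rect(w,C,42,R=200,s=0.8)[:,:,::-1])
t=bot.get_image("top")
print(redang(w,C),redang(t,C))
E
```

```text
2.7 [584.53317421 145.40034583 197.49203736] 2.3482876290788584Traceback (most recent call last):
  File "<stdin>", line 6, in <module>
  File "h.py", line 31, in redang
    Y,R=measure(p); d=R-C; r=np.hypot(*d.T)
        ~~~~~~~^^^
  File "h.py", line 22, in measure
    k=1+np.argmax(st[1:,4]); yp=np.argwhere(l==k); Y=toplane(p,yp,16)
        ~~~~~~~~~^^^^^^^^^^
    return _wrapfunc(a, 'argmax', axis=axis, out=out, **kwds)
    return bound(*args, **kwds)
ValueError: attempt to get argmax of an empty sequence
```

View pics/rw.png

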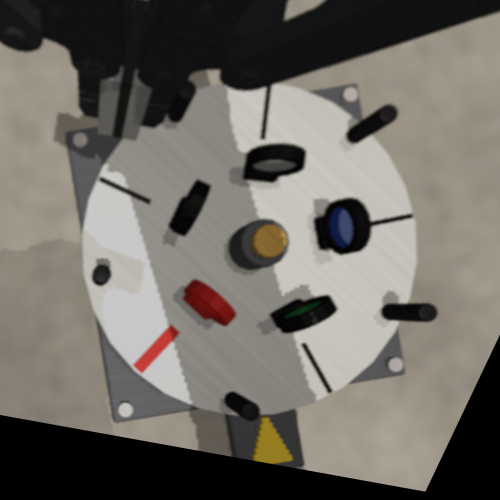

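Request:
{"name": "step_arm", "arguments": {
  "series": [
    [[0,0,0],[0,0,-30],-1],
    [[0,0,0],[0,0,-60],-1],
    [[0,0,0],[0,0,-90],-1],
    [[0,0,0],[0,0,-115],-1],
    [[0,0,0],[0,0,-130],-1],
    [[0,0,0],[0,0,-140],-1],
    [[0,0,0],[0,0,-140],-1],
    [[0,0,0],[0,0,-140],-1],
    [[0,0,0],[0,0,-140],-1]
  ]
}}

```text
clock: 3.7
position: [585.0, 147.0, 58.9]
eef_rot: [[-0.984, 0.176, 0.002], [0.176, 0.984, 0.001], [-0.002, 0.001, -1.0]]
force: [0.3, 0.0, 0.9]
opening: 0.3
```

```bash
sed -i 's/hsv\[...,1\]>180)&(hsv\[...,2\]>120)/hsv[...,1]>150)\&(hsv[...,2]>90)/' h.py
python3 - <<'E'
from h import *
s,w=wrist(); print(s["clock"],s["position"],abs(s["qd"]).max(),s["force"])
C=np.array([562.5,26.1])
cv2.imwrite("pics/w2.png",w["pixels"][:,:,::-1])
t=bot.get_image("top")
cv2.imwrite("pics/t2.png",t["pixels"][:,:,::-1])
for x in(w,t):
  try: print(redang(x,C))
  except Exception as e: print(e)
E
```

```text
3.7 [584.97510248 146.9708862   58.93450123] 0.14026725101922854 [0.33929768 0.03256462 0.86615462]
attempt to get argmax of an empty sequence
(np.float64(136.52358505603996), 37, np.float64(193.29170425739605), np.float64(174.034315101995), 2)
```

View pics/w2.png

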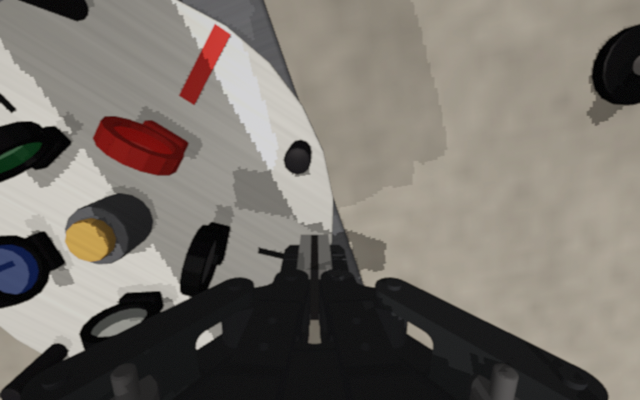

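View pics/t2.png

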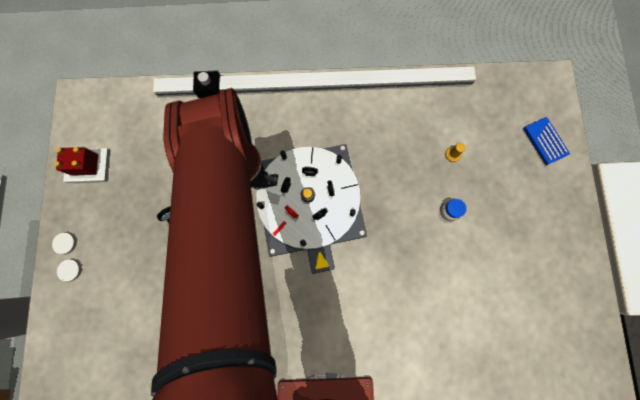

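Request:
{"name": "step_arm", "arguments": {
  "series": [
    [[0,0,2.5],[-5.3,0.8,0],-1],
    [[0,0,5],[-10.6,1.4,0],-1],
    [[0,0,7.5],[-15.9,1.7,0],-1],
    [[0,0,10],[-21.2,1.9,0],-1],
    [[0,0,12.5],[-26.5,1.7,0],-1],
    [[0,0,15],[-31.8,1.4,0],-1],
    [[0,0,17.5],[-37.1,0.8,0],-1],
    [[0,0,20],[-42.4,0,0],-1],
    [[0,0,22.5],[-47.6,-1,0],-1],
    [[0,0,25],[-52.8,-2.3,0],-1],
    [[0,0,27.5],[-57.9,-3.8,0],-1],
    [[0,0,30],[-62.9,-5.5,0],-1]
  ]
}}

```text
clock: 5.0
position: [521.4, 141.2, 58.3]
eef_rot: [[-0.94, -0.342, 0.001], [-0.342, 0.94, 0.0], [-0.001, 0.0, -1.0]]
force: [0.8, 1.0, -0.2]
opening: 0.1
```

```bash
cat > m.py <<'E'
from h import *
import sys
s,w=wrist(); print(s["clock"],s["position"],abs(s["qd"]).max(),s["force"])
C=np.array([562.5,26.1])
t=bot.get_image("top")
cv2.imwrite(f"pics/{sys.argv[1]}.png",np.vstack([w["pixels"][60:350,:,::-1],t["pixels"][60:350,:,::-1]]))
d=s["position"][:2]-C; print("tcp th",np.degrees(np.arctan2(d[1],d[0]))%360,np.hypot(*d))
for x in(w,t):
  try: print(redang(x,C))
  except Exception as e: print(e)
E
python3 m.py a3
```

```text
5.0 [521.38875327 141.16261514  58.25198603] 22.881995182607543 [ 0.80493429  0.99070867 -0.21119509]
tcp th 109.66153249705526 122.18649684237184
attempt to get argmax of an empty sequence
attempt to get argmax of an empty sequence
```

View pics/a3.png

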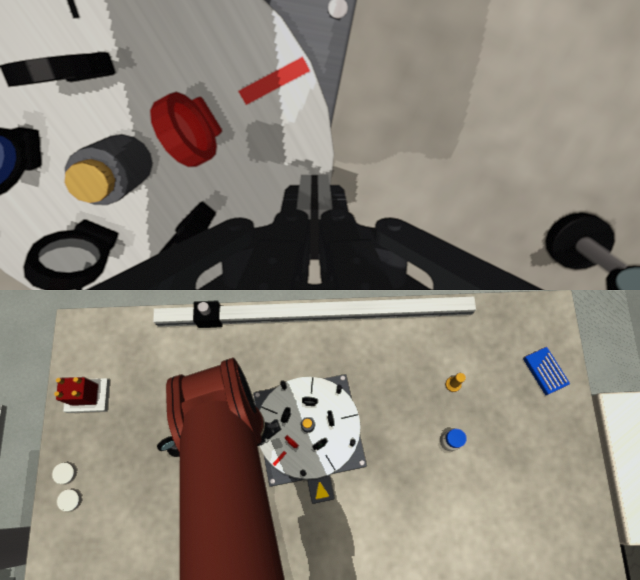

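```bash
python3 - <<'E'
import re
s=open('h.py').read()
s=s.replace("    k=1+np.argmax(st[1:,4]); yp=np.argwhere(l==k); Y=toplane(p,yp,16)","    k=1+np.argmax(st[1:,4]) if n>1 else 0; yp=np.argwhere(l==k) if n>1 else np.zeros((1,2)); Y=toplane(p,yp,16)")
open('h.py','w').write(s)
E
cat >> m.py <<'E'
r=rect(w,C,42,R=200,s=0.8); cv2.imwrite(f"pics/{sys.argv[1]}r.png",r[:,:,::-1]); cv2.imwrite(f"pics/{sys.argv[1]}w.png",w["pixels"][200:330,220:420,::-1].repeat(4,0).repeat(4,1))
E
python3 m.py a4
```

```text
5.1 [521.13153668 140.97570644  58.17401122] 2.809526904006663 [-0.09313461  0.21570352  0.20280188]
tcp th 109.804708440476 122.09741065428683
(np.float64(136.40192410695434), 798, np.float64(228.1642398280185), np.float64(149.55847112350733), 1)
(np.float64(136.52358505603996), 37, np.float64(54.78069793337796), np.float64(1111.9369791556153), 1)
```

View pics/a4r.png

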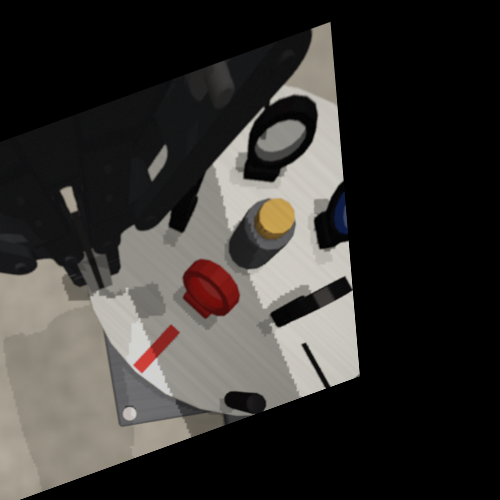

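View pics/a4w.png

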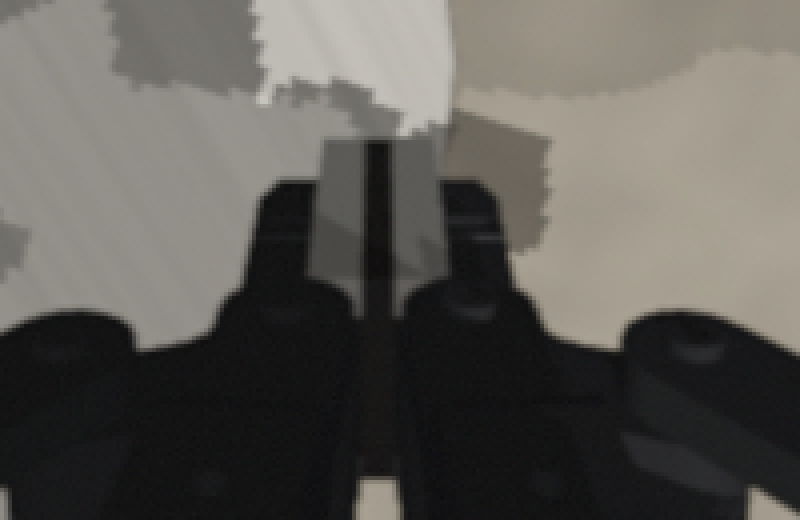

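Run:
```python
from h import *
C=np.array([562.5,26.1])
t=bot.get_image("top"); s,w=wrist(); print(s["clock"],s["position"],s["joint_positions"])
for th in (100.5,118):
  a=np.radians(th)
  for z in(42,82): 
    X=np.r_[C+122*np.array([np.cos(a),np.sin(a)]),z]; print(th,z,proj(t,X),proj(w,X))
print(proj(w,s["position"]),proj(t,s["position"]))
cv2.imwrite("pics/tz.png",t["pixels"][140:260,230:380,::-1].repeat(5,0).repeat(5,1))
sc=bot.get_image("scene")
cv2.imwrite("pics/sz.png",sc["pixels"][150:290,260:430,::-1].repeat(4,0).repeat(4,1))
```

```text
5.25 [521.69242218 141.24417163  58.00302859] [-31.13347894  13.30822972  12.75199629 109.18074784  -3.44282145
  57.82693741  92.92981042]
100.5 42 [[206.43562666 261.57286924]] [[245.02269651 311.57852584]]
100.5 82 [[203.61555852 258.68255888]] [[276.11272931 310.9637833 ]]
118 42 [[219.79273443 266.39734252]] [[190.93541729 312.09032211]]
118 82 [[217.54085019 263.69751712]] [[210.97606304 311.5599147 ]]
[[226.88209187 314.27613138]] [[212.53290681 262.36828129]]
```

View pics/tz.png

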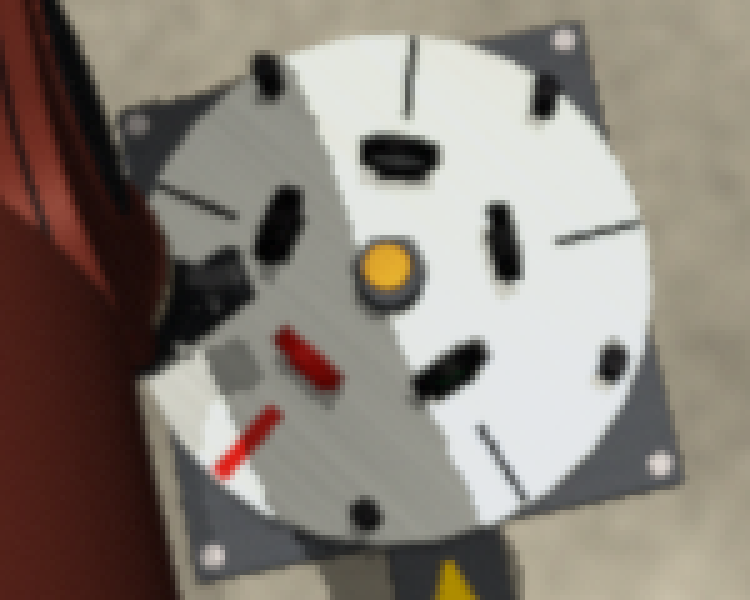

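View pics/sz.png

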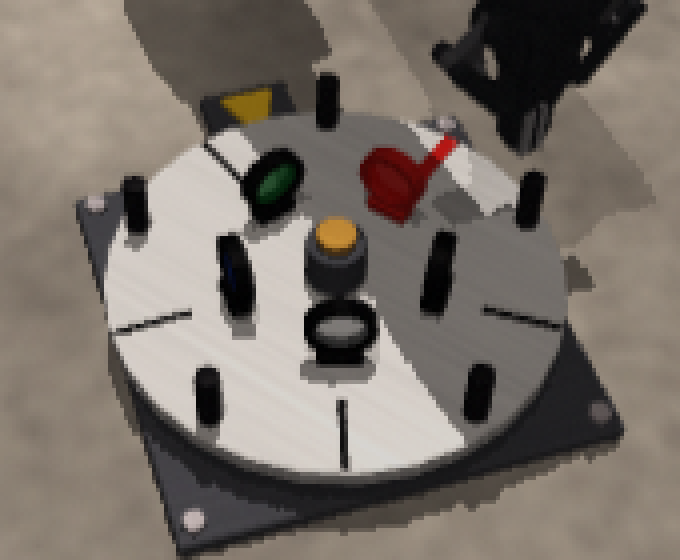

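Run:
```python
from h import *
C=np.array([562.5,26.1])
s=bot.sense();sc=bot.get_image("scene"); print(s["position"],s["opening"])
R=s["eef_rot"]
im=sc["pixels"].copy()
def z(q): return np.round([(q[0]-150)*4,(q[1]-260)*4])
print("tcp",z(proj(sc,s["position"])[0]), "20 up",z(proj(sc,s["position"]+[0,0,60])[0]))
for th in (100.5,100.5+72,28.5,100.5+144,-44):
  a=np.radians(th)
  for h in(42,82):
    X=np.r_[C+122*np.array([np.cos(a),np.sin(a)]),h]; print(th,h,z(proj(sc,X)[0]))
print("hub",z(proj(sc,np.r_[C,80])[0]), "rim right", z(proj(sc,np.r_[C+[0,135],42])[0]),"rim left", z(proj(sc,np.r_[C-[0,135],42])[0]),z(proj(sc,np.r_[C+[135,0],42])[0]),z(proj(sc,np.r_[C-[135,0],42])[0]))
```

```text
[521.54260658 141.2013684   57.75884711] -0.3253701520462504
tcp [180. 511.] 20 up [108. 523.]
100.5 42 [219. 523.]
100.5 82 [174. 532.]
172.5 42 [120. 325.]
172.5 82 [ 74. 327.]
28.5 42 [411. 470.]
28.5 82 [368. 477.]
244.5 42 [221. 136.]
244.5 82 [176. 131.]
-44 42 [411. 202.]
-44 82 [368. 200.]
hub [227. 333.] rim right [245. 558.] rim left [294. 100.] [467. 372.] [107. 297.]
```

Run:
```python
from h import *
s,w=wrist();sc=bot.get_image("scene"); R=s["eef_rot"]
print(s["clock"],s["joint_positions"],s["opening"])
for dx in (-11,0,11):
  for dz in(0,-10,-20,-30):
    X=s["position"]+R@np.array([dx,0,dz]); q=proj(sc,X)[0]
    print(dx,dz,proj(w,X)[0].round(),np.round([(q[0]-150)*4,(q[1]-260)*4]))
for q in["gripper","carousel","stud","red_filter"]:
  try: print(q,[(np.round(r["at"]),round(r["p"],2)) for r in bot.mark_of(q,w)[:3]])
  except Exception as e: print(q,e)
```

```text
5.4 [-31.13561927  13.3307102   12.74837493 109.19104149  -3.44078853
  57.82691714  92.96187453] -0.07418838660017857
-11 0 [244. 314.] [192. 521.]
-11 -10 [251. 314.] [180. 523.]
-11 -20 [259. 314.] [169. 526.]
-11 -30 [268. 314.] [157. 528.]
0 0 [227. 314.] [180. 511.]
0 -10 [233. 314.] [168. 513.]
0 -20 [240. 314.] [157. 515.]
0 -30 [248. 314.] [145. 517.]
11 0 [209. 314.] [168. 501.]
11 -10 [215. 314.] [156. 503.]
11 -20 [221. 314.] [145. 505.]
11 -30 [228. 314.] [133. 507.]
gripper it knows: blue_holder, brass_post, carousel, clear_holder, front_spot, green_holder, grey_holder, jar, lens_mount, pointer_tip, red_filter, red_holder, stand, stud
carousel [(array([212., 133.]), 0.62)]
stud [(array([ 24., 178.]), 0.86)]
red_filter [(array([188., 185.]), 0.95)]
```

Request:
{"name": "step_arm", "arguments": {
  "series": [
    [[0,0,0],[0,0,15],-1],
    [[0,0,0],[0,0,30],-1],
    [[0,0,-7],[16,3.5,30],-1],
    [[0,0,-15],[31,6.9,30],-1],
    [[0,0,-22],[47,6.5,30],-1],
    [[0,0,-30],[63,5.5,30],-1],
    [[0,0,-30],[63,5.5,15],-1],
    [[0,0,-30],[63,5.5,0],-1],
    [[0,0,-30],[63,5.5,-5],-1],
    [[0,0,-30],[63,5.5,-10],-1],
    [[0,0,-30],[63,5.5,-10],-1],
    [[0,0,-30],[63,5.5,-10],-1]
  ]
}}

```text
clock: 6.85
position: [584.2, 146.7, 47.9]
eef_rot: [[-0.985, 0.175, 0.0], [0.175, 0.985, 0.0], [-0.0, 0.0, -1.0]]
force: [-0.2, 0.6, 0.4]
opening: -0.3
```

```bash
python3 m.py a5
python3 - <<'E'
from h import *
s=bot.sense(); sc=bot.get_image("scene"); R=s["eef_rot"]
print(s["clock"],s["position"])
for dz in(0,-10,-20,-30,-40):
    q=proj(sc,s["position"]+R@np.array([0,0,dz]))[0]; print(dz,np.round([(q[0]-150)*4,(q[1]-300)*4]))
cv2.imwrite("pics/sz5.png",sc["pixels"][150:290,300:460,::-1].repeat(4,0).repeat(4,1))
E
```

```text
6.85 [584.2084976  146.68439942  47.89143666] 0.4199494873581197 [-0.22069706  0.5673974   0.43374255]
tcp th 79.79450486940456 122.52288052074022
(np.float64(136.47440279394567), 1150, np.float64(195.33888320472036), np.float64(142.42282351277026), 1)
(np.float64(136.52358505603996), 37, np.float64(189.40861448470747), np.float64(167.37443906718568), 1)
6.95 [584.53818785 146.7583742   48.22962401]
0 [270. 385.]
-10 [259. 387.]
-20 [248. 389.]
-30 [236. 392.]
-40 [225. 394.]
```

View pics/sz5.png

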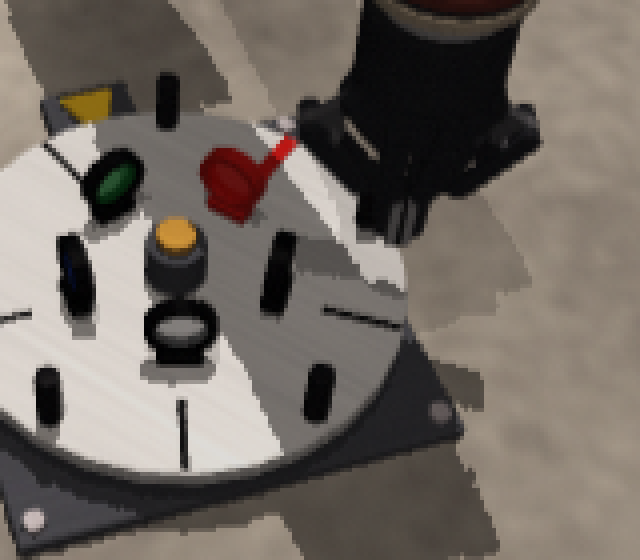

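View pics/a5w.png

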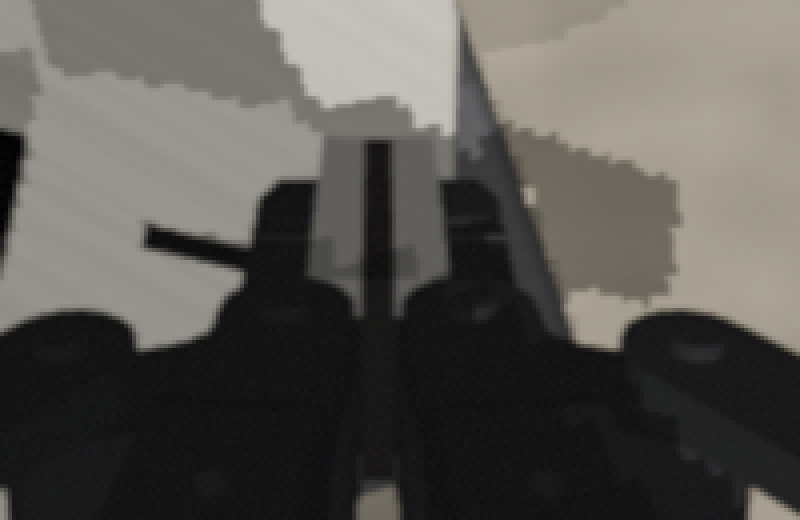

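Request:
{"name": "step_arm", "arguments": {
  "series": [
    [[0,0,0],[0,0,-5],-1],
    [[0,0,0],[0,0,-10],-1],
    [[0,0,0],[0,0,-15],-1],
    [[0,0,0],[0,0,-15],-1],
    [[0,0,0],[0,0,-15],-1]
  ]
}}

```text
clock: 7.5
position: [584.0, 146.6, 32.3]
eef_rot: [[-0.984, 0.176, -0.0], [0.176, 0.984, -0.0], [0.0, -0.0, -1.0]]
force: [-0.3, -0.4, -0.8]
opening: 0.2
```

```bash
cat > sv.py <<'E'
from h import *
import sys
s=bot.sense(); sc=bot.get_image("scene"); R=s["eef_rot"]
print(s["clock"],s["position"],s["force"])
C=np.array([562.5,26.1])
for dz in(0,-20,-40):
    q=proj(sc,s["position"]+R@np.array([-11,0,dz]))[0]; print(dz,np.round([(q[0]-150)*4,(q[1]-300)*4]))
cv2.imwrite(f"pics/{sys.argv[1]}.png",sc["pixels"][150:290,300:460,::-1].repeat(4,0).repeat(4,1))
E
python3 sv.py sz6
```

```text
7.5 [584.0456057  146.55571771  32.33341588] [-0.34096677 -0.39452425 -0.79833937]
0 [301. 382.]
-20 [280. 386.]
-40 [257. 391.]
```

View pics/sz6.png

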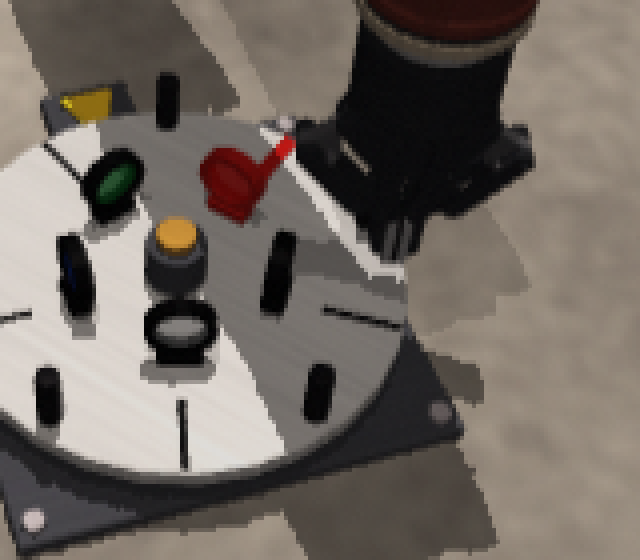

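Request:
{"name": "step_arm", "arguments": {
  "series": [
    [[0,0,0],[0,0,-4],-1],
    [[0,0,0],[0,0,-8],-1],
    [[0,0,2.5],[-5.3,0.8,-8],-1],
    [[0,0,5],[-10.6,1.4,-8],-1],
    [[0,0,7.5],[-15.9,1.7,-8],-1],
    [[0,0,10],[-21.2,1.9,-8],-1],
    [[0,0,12.5],[-26.5,1.7,-8],-1],
    [[0,0,15],[-31.8,1.4,-8],-1]
  ]
}}

```text
clock: 8.35
position: [552.4, 148.0, 24.4]
eef_rot: [[-0.996, -0.087, 0.0], [-0.087, 0.996, 0.0], [-0.0, -0.0, -1.0]]
force: [0.5, -0.4, -0.3]
opening: -0.0
```

```bash
python3 sv.py sz7; python3 m.py a7
```

```text
8.35 [552.40129021 148.02593328  24.40527396] [ 0.484418   -0.42460863 -0.30331785]
0 [267. 374.]
-20 [246. 378.]
-40 [224. 383.]
8.4 [551.52869357 147.96164446  24.32032139] 4.1344663361329355 [-0.30118767  0.63380374  0.67604276]
tcp th 95.14451745813508 122.3545256812738
(np.float64(139.97866585861763), 1446, np.float64(203.58479794474277), np.float64(128.74252885525442), 1)
(np.float64(139.93421683803953), 37, np.float64(54.78069793337796), np.float64(1111.9369791556153), 1)
```

View pics/sz7.png

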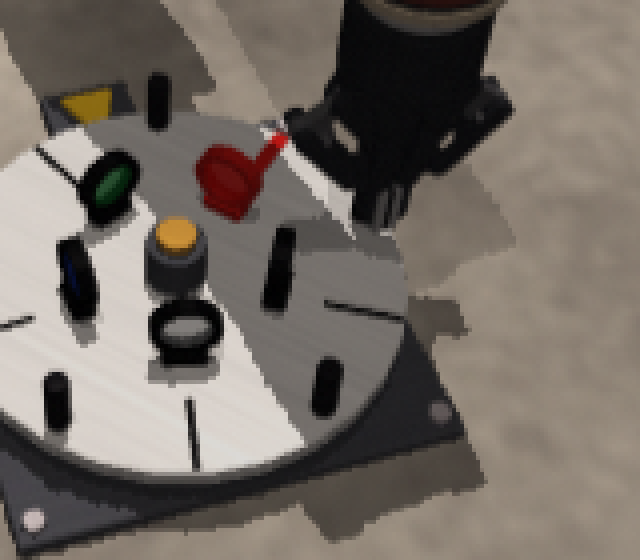

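View pics/a7.png

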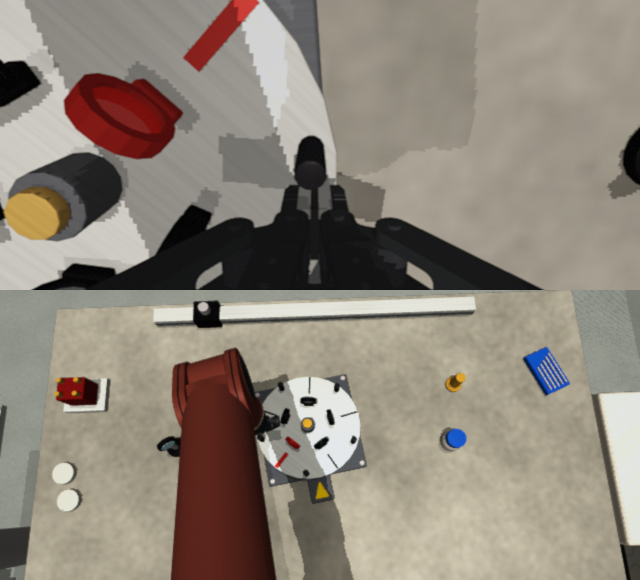

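Request:
{"name": "step_arm", "arguments": {
  "series": [
    [[0,0,2.5],[-5.3,-0.6,0],-1],
    [[0,0,5],[-10.6,-1.4,0],-1],
    [[0,0,7.5],[-15.8,-2.4,0],-1],
    [[0,0,10],[-20.9,-3.7,0],-1],
    [[0,0,12.5],[-26.1,-5.2,0],-1],
    [[0,0,15],[-31.1,-6.9,0],-1],
    [[0,0,17.5],[-36.1,-8.8,0],-1],
    [[0,0,20],[-40.9,-11,0],-1],
    [[0,0,22.5],[-45.7,-13.3,0],-1],
    [[0,0,25],[-50.4,-15.9,0],-1],
    [[0,0,27.5],[-54.9,-18.6,0],-1],
    [[0,0,30],[-59.3,-21.6,0],-1]
  ]
}}

```text
clock: 9.7
position: [493.6, 126.4, 24.7]
eef_rot: [[-0.82, -0.572, 0.001], [-0.572, 0.82, 0.0], [-0.001, -0.0, -1.0]]
force: [1.6, -0.3, -0.6]
opening: -0.2
```

```bash
python3 m.py a8
```

```text
9.7 [493.61735425 126.43235092  24.67464836] 24.97147857079905 [ 1.5765169  -0.26203258 -0.61617569]
tcp th 124.47133988136014 121.70209335825763
(np.float64(169.42742397743297), 1418, np.float64(233.86563785887213), np.float64(128.3698349763415), 1)
(np.float64(169.16997417550255), 50, np.float64(54.78069793337796), np.float64(1111.9369791556153), 1)
```

View pics/a8.png

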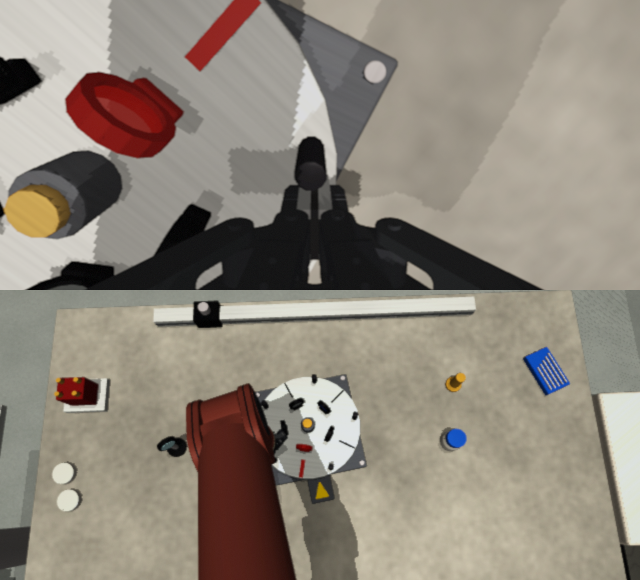

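Request:
{"name": "step_arm", "arguments": {
  "series": [
    [[0,0,2.5],[-4.3,-3.1,0],-1],
    [[0,0,5],[-8.4,-6.5,0],-1],
    [[0,0,7.5],[-12.4,-10,0],-1],
    [[0,0,10],[-16.3,-13.7,0],-1],
    [[0,0,12],[-19.2,-16.7,0],-1],
    [[0,0,14],[-22.1,-19.9,0],-1],
    [[0,0,15.5],[-24.2,-22.3,0],-1],
    [[0,0,16.5],[-25.5,-24,0],-1],
    [[0,0,17],[-26.2,-24.8,0],-1],
    [[0,0,17],[-26.2,-24.8,0],-1],
    [[0,0,17],[-26.2,-24.8,0],-1]
  ]
}}

```text
clock: 10.9
position: [466.9, 101.7, 24.6]
eef_rot: [[-0.618, -0.786, -0.0], [-0.786, 0.618, -0.0], [0.0, 0.0, -1.0]]
force: [-0.0, -0.9, 0.7]
opening: -0.3
```

```bash
python3 m.py a9;python3 sv.py sz9
```

```text
10.9 [466.87864135 101.65863255  24.55277381] 0.13490407637448046 [-0.03569633 -0.87699928  0.72154894]
tcp th 141.6847129512952 121.87104325013672
(np.float64(186.80496883446293), 1419, np.float64(191.34811756182074), np.float64(155.18657880786847), 3)
(np.float64(113.5202475987418), 122, np.float64(54.78069793337796), np.float64(1111.9369791556153), 1)
11.0 [466.8098786  101.67165318  24.53688598] [0.70641254 0.21121615 0.32288564]
0 [164. 279.]
-20 [143. 282.]
-40 [120. 285.]
```

View pics/a9.png

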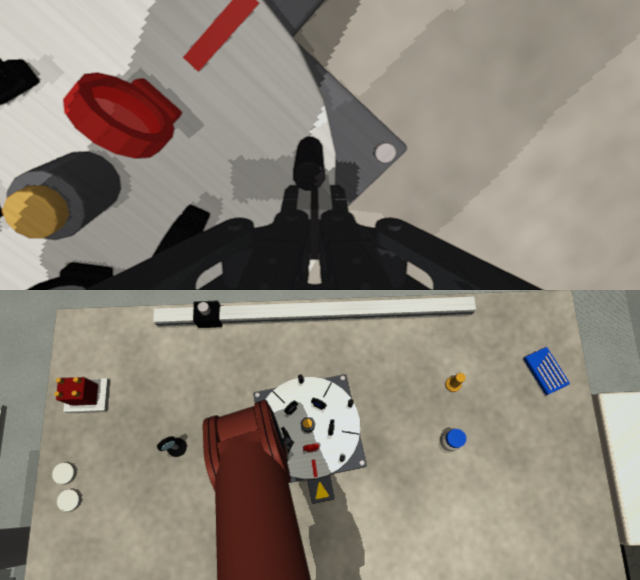

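View pics/sz9.png

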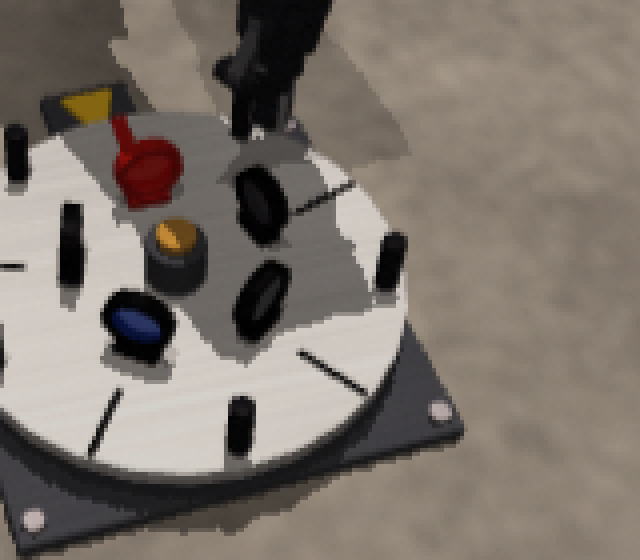

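Request:
{"name": "step_arm", "arguments": {
  "series": [
    [[0,0,0],[3,4,0],-1],
    [[0,0,0],[7.5,9.5,0],-1],
    [[0,0,0],[7.5,9.5,0],-1],
    [[0,0,0],[7.5,9.5,30],-1],
    [[0,0,0],[7.5,9.5,75],-1],
    [[0,0,0],[7.5,9.5,120],-1],
    [[0,0,0],[20,5,165],-1],
    [[0,0,0],[45,-10,200],-1],
    [[0,0,0],[80,-27,220],-1],
    [[0,0,0],[80,-27,220],-1],
    [[0,0,0],[80,-27,220],-1],
    [[0,0,0],[80,-27,220],-1]
  ]
}}

```text
clock: 12.25
position: [546.0, 75.2, 243.6]
eef_rot: [[-0.617, -0.787, -0.002], [-0.787, 0.617, -0.0], [0.001, 0.001, -1.0]]
force: [0.0, -0.4, -1.1]
opening: 0.1
```

Run:
```python
from h import *
s,w=wrist(); print(s["clock"],s["position"],abs(s["qd"]).max()); np.savez("w10.npz",**{k:w[k] for k in("pixels","vfov","cx","cy","T")})
cv2.imwrite("pics/w10.png",w["pixels"][:,:,::-1])
C=np.array([562.5,26.1]); cv2.imwrite("pics/r10.png",rect(w,C,42,R=200,s=0.8)[:,:,::-1])
```

```text
12.25 [545.96301327  75.1828029  243.63197623] 0.5498448154842535
```

View pics/w10.png

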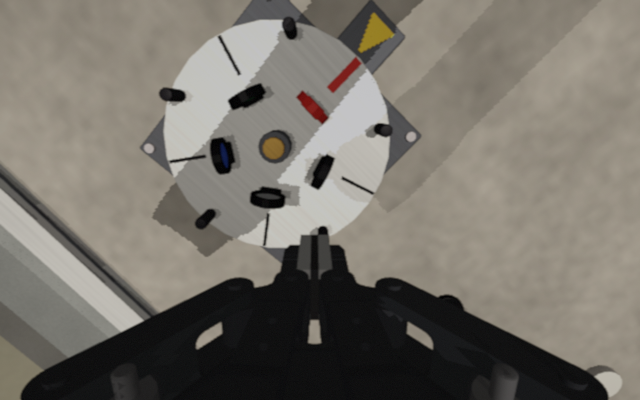

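View pics/r10.png

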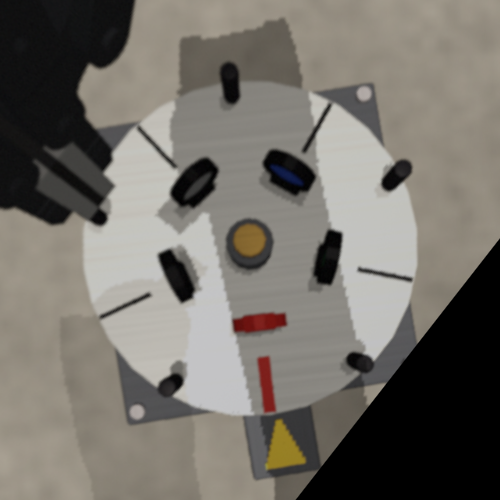

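```bash
cat > fit.py <<'E'
from h import *
def analyse(w,C0=np.array([562.5,26.1])):
    im=w["pixels"]; hsv=cv2.cvtColor(im,cv2.COLOR_RGB2HSV).astype(int)
    H,W=im.shape[:2]; g=np.argwhere(np.ones((H,W),bool))
    P42=toplane(w,g,42).reshape(H,W,2); P16=toplane(w,g,16).reshape(H,W,2)
    # rim: sample radial profiles from bright disc to outside, z=42
    lum=im.astype(float).mean(2); pts=[]
    for th in np.arange(0,360,2):
        u=np.array([np.cos(np.radians(th)),np.sin(np.radians(th))]); rr=np.arange(126,144,.5)
        X=np.c_[C0+rr[:,None]*u,np.full(len(rr),42.)]; q=proj(w,X).astype(np.float32)
        if (q<2).any() or (q[:,0]>H-3).any() or (q[:,1]>W-3).any(): continue
        v=cv2.remap(lum.astype(np.float32),q[:,1:2].copy(),q[:,:1].copy(),cv2.INTER_LINEAR).ravel()
        if v[:6].min()<110: continue
        d=np.gradient(v); k=np.argmin(d)
        if d[k]<-3: pts.append(C0+rr[k]*u)
    pts=np.array(pts); r=least_squares(lambda v:np.hypot(*(pts-v).T)-135,C0,loss="soft_l1",f_scale=1)
    C=r.x; print("rim pts",len(pts),"C",C.round(1),"res",np.abs(r.fun).mean().round(2))
    out={}
    for nm,cc in(("C0",C0),("Cfit",C)):
        d=P16-cc; rr=np.hypot(d[...,0],d[...,1])
        yl=(abs(hsv[...,0]-28)<7)&(hsv[...,1]>130)&(hsv[...,2]>60)&(rr>140)&(rr<190)
        y=d[yl].mean(0); D=P42-cc; R=np.hypot(D[...,0],D[...,1])
        rd=((hsv[...,0]<8)|(hsv[...,0]>172))&(hsv[...,1]>120)&(hsv[...,2]>60)&(R>97)&(R<133)
        a=D[rd].mean(0)
        f=lambda v:np.degrees(np.arctan2(v[1],v[0]))%360
        print(nm,"pointer",f(y).round(2),np.hypot(*y).round(1),yl.sum(),"red",f(a).round(2),np.hypot(*a).round(1),rd.sum(),"diff",(f(y)-f(a)).round(2))
    return C
if __name__=="__main__":
    w=dict(np.load("w10.npz")); C=analyse(w)
E
python3 fit.py
python3 - <<'E'
from fit import *
C=np.array([562.5,26.1])
t=bot.get_image("top"); analyse(t); cv2.imwrite("pics/t10.png",rect(t,C,42,R=200,s=.8)[:,:,::-1])
sc=bot.get_image("scene"); analyse(sc)
for q in("pointer_tip","red_filter","front_spot"):
  for n,x in(("top",t),("scene",sc)):
    print(q,n,[(toplane(x,r["at"],16 if q=="pointer_tip" else 70.5).round(1),round(r["p"],2)) for r in bot.mark_of(q,x)[:2]])
E
```

```text
rim pts 145 C [564.4  26.4] res 1.15
C0 pointer 189.57 168.1 698 red 186.89 113.7 241 diff 2.68
Cfit pointer 189.58 170.1 698 red 186.94 114.5 258 diff 2.64
rim pts 85 C [563.7  27.6] res 0.7
C0 pointer 189.38 168.5 146 red 104.68 87.1 1555 diff 84.7
Cfit pointer 189.83 169.9 146 red 104.86 86.5 1565 diff 84.97
rim pts 108 C [566.   26.7] res 1.35
C0 pointer 189.27 170.3 68 red 183.2 108.4 67 diff 6.08
Cfit pointer 189.28 173.8 68 red 182.92 108.7 83 diff 6.37
pointer_tip top [(array([[426.5,   2.6]]), 0.83)]
pointer_tip scene [(array([[422.8,  -1.8]]), 0.91)]
red_filter top [(array([[510.3,  10.7]]), 0.91), (array([[ 655.4, -350.8]]), 0.53)]
red_filter scene [(array([[503.2,  23.6]]), 0.65)]
front_spot top [(array([[503.6,  17.6]]), 0.88)]
front_spot scene [(array([[505.3,  14.9]]), 0.9)]
```

View pics/t10.png

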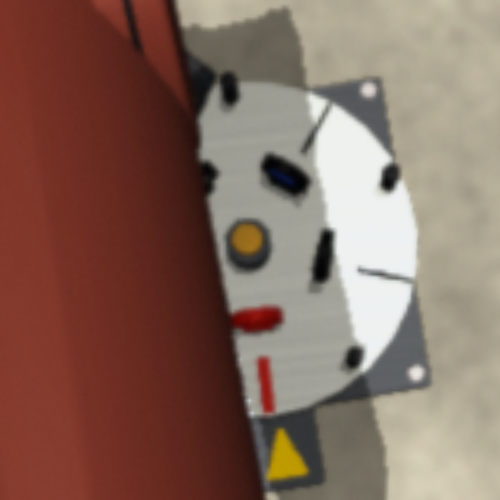

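Request:
{"name": "step_arm", "arguments": {
  "series": [
    [[0,0,0],[-37,18,-5],-1],
    [[0,0,0],[-72.5,36.5,-30],-1],
    [[0,0,0],[-72.5,36.5,-75],-1],
    [[0,0,0],[-72.5,36.5,-120],-1],
    [[0,0,0],[-72.5,36.5,-160],-1],
    [[0,0,0],[-72.5,36.5,-195],-1],
    [[0,0,0],[-72.5,36.5,-213],-1],
    [[0,0,0],[-72.5,36.5,-220],-1],
    [[0,0,0],[-72.5,36.5,-220],-1],
    [[0,0,0],[-76,32,-220],-1],
    [[0,0,0],[-79,28,-220],-1],
    [[0,0,0],[-80,27,-220],-1]
  ]
}}

```text
clock: 13.9
position: [467.3, 101.1, 25.6]
eef_rot: [[-0.618, -0.786, 0.002], [-0.786, 0.618, 0.001], [-0.001, -0.001, -1.0]]
force: [1.7, 0.2, -0.3]
opening: -0.0
```

Request:
{"name": "step_arm", "arguments": {
  "series": [
    [[0,0,0.8],[-1,-1.4,0],-1],
    [[0,0,1.6],[-2.1,-2.8,0],-1],
    [[0,0,2.5],[-3.2,-4.3,0],-1],
    [[0,0,2.5],[-3.2,-4.3,0],-1],
    [[0,0,2.5],[-3.2,-4.3,0],-1],
    [[0,0,2.5],[-3.2,-4.3,0],-1]
  ]
}}

```text
clock: 14.5
position: [463.4, 97.2, 24.4]
eef_rot: [[-0.582, -0.813, -0.001], [-0.813, 0.582, -0.0], [0.001, 0.0, -1.0]]
force: [0.5, -0.3, -0.5]
opening: 0.4
```

```bash
python3 m.py a11
```

```text
14.5 [463.42595904  97.21766478  24.4024211 ] 0.07000450610565494 [ 0.54609023 -0.29674375 -0.50498501]
tcp th 144.32833010804296 121.95649976393601
(np.float64(189.47248961937197), 1417, np.float64(188.6039702083161), np.float64(151.6222036442895), 3)
(np.float64(117.57414311754296), 110, np.float64(54.78069793337796), np.float64(1111.9369791556153), 1)
```

Request:
{"name": "step_arm", "arguments": {
  "series": [
    [[0,0,0],[3,4,0],-1],
    [[0,0,0],[7,9.8,0],-1],
    [[0,0,0],[7,9.8,0],-1],
    [[0,0,0],[7,9.8,30],-1],
    [[0,0,0],[7,9.8,75],-1],
    [[0,0,0],[7,9.8,120],-1],
    [[0,0,0],[23,9,165],-1],
    [[0,0,0],[48,-6,200],-1],
    [[0,0,0],[83,-23,220],-1],
    [[0,0,0],[83,-23,220],-1],
    [[0,0,0],[83,-23,220],-1],
    [[0,0,0],[83,-23,220],-1]
  ]
}}

```text
clock: 15.8
position: [545.8, 74.9, 243.7]
eef_rot: [[-0.582, -0.813, -0.002], [-0.813, 0.582, -0.0], [0.001, 0.001, -1.0]]
force: [0.4, 0.3, -0.1]
opening: -0.1
```

Run:
```python
from fit import *
s,w=wrist(); print(s["clock"],s["position"],s["force"]); analyse(w)
C=np.array([562.5,26.1]); cv2.imwrite("pics/r12.png",rect(w,C,42,R=200,s=0.8)[:,:,::-1])
```

```text
15.8 [545.78585707  74.88935855 243.66643254] [ 0.41263815  0.30238907 -0.13556031]
rim pts 147 C [564.4  26.4] res 1.19
C0 pointer 189.58 168.1 694 red 189.5 113.6 242 diff 0.08
Cfit pointer 189.58 170.0 694 red 189.52 114.5 256 diff 0.06
```

View pics/r12.png

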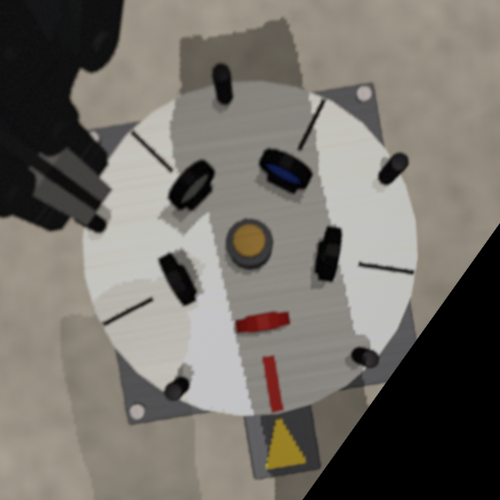

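Run:
```python
from h import *
t=bot.get_image("scene")
for q in("lens_mount","brass_post","jar"): print(q,[(toplane(t,x["at"],0).round(),round(x["p"],2)) for x in bot.mark_of(q,t)[:1]])
print(bot.close_job())
```

```text
lens_mount [(array([[517., 389.]]), 0.85)]
brass_post [(array([[443.,  23.]]), 0.71)]
jar [(array([[ 513., -342.]]), 0.77)]
the job is handed in; nothing more can be done
None
```

The red filter is lined up with the yellow pointer, and I handed the job in at about 16 s of the 64 s allowed. I pushed one stud round about 53° anticlockwise with the shut fingertips, then backed off and lifted clear.

- **First sweep missed:** the fingertips sit about 30 mm higher than the reported tool point, judging by the camera images. The first pass therefore went just over the stud without touching it. I lowered the tool and repeated the push.
- **Alignment:** the last wrist picture, taken with the arm clear, puts the red line at 189.5° and the pointer at 189.6°. That is less than 0.1° apart. Earlier top and scene pictures put the pointer at 189.3–189.8°, so the true error should be within about 0.5°.
- **Forces:** every force reading I took was under about 2 N. The disc still stood where I left it after the fingers backed off.
- **Other objects:** I never moved the tool close to the lens mount, the brass post or the jar.
    - **Jar:** it was found in its old place.
    - **Lens mount:** the final detection was 10–25 mm off the earlier ones. I put that down to detector scatter, because it had not visibly moved in the last top picture I viewed, part-way through the job.
    - **Brass post:** the last check failed because the detector returned a point on the carousel instead. It stood in its place in that same top picture.

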